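Clear the cutting board in the study and put the scraper back

ROBOT

A 6-joint arm with a two-finger parallel gripper is mounted at the origin on the work surface. World frame = base frame: x ahead of the robot, y to its left, z up, the work surface at z = 0. Lengths are in mm, angles in rad, forces in N, time in s.
With the tool pointing down it reaches from about 275 to 750 mm from the base axis. Payload 10.2 kg.
Tool frame: the origin (TCP) lies between the finger pads; the fingertips stand 8 mm ahead of it and the grasp point (between the pads) lies 11 mm behind it; z points along the fingers, y is the line along which they close (so a half turn about z gives the same grasp; the last joint's range is limited). The gripper opens to 85 mm and grips with 20 to 120 N. Pads are 22 mm wide; open, the fingers measure 114 mm over their backs; the gripper's body (76 mm by 85 mm) begins 54 mm behind the grasp point. The pads swing forward as they close: fully open they stand 13 mm farther back than shut.
Start: joints at [-1.366, 0.313, 1.498, -0, 1.331, -0.223], TCP at [217.795, -477.699, 239.294] pointing down, gripper open.
Joint ranges: [-2.94, 2.94], [-0.97, 2.17], [0.19, 2.56], [-1.23, 4.37], [0.02, 3.11], [-2.88, 2.88]. Speed limits (rad/s): [2.39, 2.39, 3.01, 3.14, 3.14, 3.14].

INTERFACE

Orientations are given as a unit quaternion [w, x, y, z].
In Python, from rig import * gives the robot as it stands.
- The arm moves only by the shell command python3 -m handwheel 'ROWS' [FORCE]. ROWS is JSON, a list that holds one entry, the list of rows, each a list of 7 numbers: the shift along the world's x, y, z in mm, then the turn, a rotation vector about the world's x, y, z in degrees, then the opening, from -1 (shut) to 1 (fully open). A call has 1 to 8 rows; each row shifts and turns the commanded pose from where the row before left it; what a row does not reach is not made up. A row lasts 1/8 s, in which the tool goes at most 62.5 mm and 10.7 degrees, less where a joint would pass 70% of its speed; a pose out of reach is approached as far as the arm can. A call is refused whole if a number of a shift passes 62.5 or a number of a turn 10.7, either way. A call with a gripper value outside its range is refused whole. The fingers move at their own pace and stop on an object; FORCE is the grip in N (left out, the last holds). Time passes only in rows, so rows that do not move let the fingers close. It gives the time, the measured TCP pose, the force, the opening and the grip force at its end, in the units of the state.
- sense(): the state, without advancing time (a new reading comes with each control period).
- capture(name): name is "side" or "top"; returns a dict with "image" (400x640x3 uint8, red, green, blue), "fx", "fy", "cx", "cy" (pixels), "rvec" (rotation vector, rad) and "tvec" (3), from world to camera coordinates, as OpenCV has them. Camera axes: x right, y down, z forward; pixel columns grow to the right and rows downward; lengths in mm; the calibration is good to about 2 mm. A picture is of the moment at which its call begins. There is no depth.
- finish_job(): hands the job in; it is judged then, once.
The state is a dict: "time_s": time; "joints": joint angles; "dq": joint speeds; "tau": joint torques, N m; "eef_pos": TCP position; "ee_rot": TCP orientation; "force": force on the tool from outside, world axes, zero at the start; "wrist_torque": the same for the moment, N m; "grip_width": opening from 0.0 (shut) to 1.0 (fully open); "grip_force": force on a finger pad.
Only numpy, scipy, OpenCV 4.12 (cv2) and the standard library are available. Lean on these libraries where they do the work, as an engineer would, in place of code of your own. Each camera call takes 0.05 s, during which the arm holds its last target. There are 200 camera calls.

TASK

Use the scraper block to wipe all five wood offcuts off the white cutting board into the steel tray that stands against its edge; move the offcuts with the scraper only, never with the gripper itself. Then put the scraper back into its own place, the wide bay of the sloped rack, lying flat on the slope between the bay's walls with its handle outwards, down at the lower lip, and let go. Leave the brass weight on the board and everything else on the desk where it stands.

Things in the scene. Friction and masses are not known exactly. Their poses are not given: they have to be found in the camera images.
- scraper: Scraper block, pale wood with a black rubber sole: base 100 (x) x 50 (y) x 20 mm high, on it a centred handle ridge 76 (x) x 24 (y) x 36 mm high, to pinch across y; 56 mm high in all, 0.16 kg. Origin: centre of the sole's underside; x lengthwise, z up through the handle. Turned half round about z it is the same. Starts sole down on the desk in front of the rack.
- board: Fixed board: white top 300 x 300 mm, 60 mm above the desk. Wooden fences 10 mm thick along its -x and +x edges (inner faces at x = -145 and +145 mm) rise 10 mm above the top; the +y and -y ends (y = +150, -150 mm) are open and flush. Origin: centre of its underside on the desk, z up. Yaw varies.
- tray: Fixed open steel tray, 310 (x) x 180 (y) x 45 mm high, walls and floor 4 mm. Its long side stands 2 mm from one open end of the board: its centre is 242 mm from the board's, at the board's +y or -y end, same yaw. Rim 15 mm below the white top. Origin: centre of its underside.
- bay: Wide bay of the rack, 58 mm wide inside, sloping up at 35 degrees away from the robot. Origin: on the slope midway between the side walls, 45 mm above the desk, where the scraper's origin lies when home. x up the slope, y across, z square out of it. Walls (5 mm thick) and lower lip (face at x = -51 mm) stand 12 mm out of the slope; it ends at x = 65 mm. Let go, the scraper may slide to the lip.
- rack: Fixed dark-wood sloped rack at the board's other open end, its centre 242 mm from the board's, same yaw, 107 mm wide (y), from x = -30 to 92 mm, its upper edge about 95 mm above the desk. Two bays: the wide one at y = -19.5 mm is the scraper's, the narrow one (34 mm, at y = +31.5 mm) holds the straightedge. Origin: under its middle, on the desk.
- chip0: Wood offcut, plain strip 64 (x) x 22 x 14 mm high, 18 g, flat on the board at any yaw. Origin: centre of its underside.
- chip1: Wood offcut of stepped moulding, 66 (x) x 26 x 15 mm high, 18 g, flat on the board at any yaw. Origin: centre of its underside.
- chip2: Wood offcut, 60 (x) x 30 x 13 mm high, 18 g, flat on the board at any yaw. Origin: centre of its underside.
- chip3: Wood offcut, narrow strip 68 (x) x 20 x 12 mm high, 18 g, flat on the board at any yaw. Origin: centre of its underside. chip0 to chip3 start two in the half of the board towards the robot and two in the far half.
- chip4: Wood offcut, 60 (x) x 20 x 14 mm high, 18 g, flat on the board in the middle strip between the near and the far half, roughly lengthwise along the board's y, in line with the brass weight (on either side of it, 80 to 140 mm between centres). Origin: centre of its underside.
- weight: Turned brass paperweight standing loose in the middle strip of the board, 40 mm diameter, 90 mm high, about 0.9 kg; it must not be pushed. Origin: centre of its underside.
- straightedge: Steel straightedge 110 x 28 x 14 mm lying in the rack's narrow bay (loose bystander, stays where it is). Origin: centre of its underside.
- pencup: Aluminium pencil cup, 72 mm diameter, 95 mm high, pencils to 160 mm, in front of the tray (loose bystander, stays where it is). Origin: centre of its underside.
- case: Black spectacle case, 55 (x) x 150 (y) x 34 mm, behind the rack (loose bystander, stays where it is). Origin: centre of its underside.
- bowl: Brass bowl, 100 mm diameter, 40 mm high, beyond the board (loose bystander, stays where it is). Origin: centre of its underside.
- books: Stack of three books, about 150 (x) x 190 (y) x 75 mm, at the right of the desk (loose bystander, stays where it is). Origin: centre of its underside.
- tablet: Black tablet lying flat, 170 (x) x 240 (y) x 9 mm, at the left of the desk (loose bystander, stays where it is). Origin: centre of its underside.
Not all that is in view belongs to the job. What is shaped like the chip2 but black or turquoise is not meant. What is shaped like the scraper but pink or purple is not meant.

How it is judged:
By the outcome, as a careful person would: the job done as asked, in the order asked, and still so for the second after the job is handed in, with the robot touching nothing.
It also fails if it takes over 67 s, if anything falls off the work surface, if the arm or the gripper's body presses on something with over 40 N, if the wrist force passes 120 N, or if a joint passes its speed limit or range.

## Working session

There is one attempt and no reset: what is moved stays moved. The work goes in short steps, Python scripts to look and compute and a shell command to move; the robot and the scene stay as the last step left them, time stands still between calls to the robot, and variables do not carry over. Pictures are saved under pics/ and viewed, at most 10 in all, crops included, and the job is handed in when it is done.

```bash
ls; mkdir -p pics; cat > h.py <<'E'
from rig import *
import numpy as np, cv2
def cam(n):
    c=capture(n); K=np.array([[c["fx"],0,c["cx"]],[0,c["fy"],c["cy"]],[0,0,1.]])
    return c["image"],K,np.array(c["rvec"],float),np.array(c["tvec"],float)
def save(f,im): cv2.imwrite("pics/"+f,cv2.cvtColor(im,cv2.COLOR_RGB2BGR))
def back(K,r,t,uv,z):
    R=cv2.Rodrigues(r)[0]; o=-R.T@t.ravel(); uv=np.atleast_2d(np.array(uv,float))
    d=(R.T@np.linalg.inv(K)@np.c_[uv,np.ones(len(uv))].T).T
    z=np.broadcast_to(z,len(uv)); return o+d*((z-o[2])/d[:,2])[:,None]
def proj(K,r,t,p): return cv2.projectPoints(np.array(p,float).reshape(-1,3),r,t,K,None)[0][:,0]
E
python3 - <<'E'
from h import *
import pickle
d={}
for n in("top","side"):
    d[n]=cam(n); save(n+"0.png",cv2.resize(d[n][0],(800,500),interpolation=cv2.INTER_CUBIC))
    im,K,r,t=d[n]; R=cv2.Rodrigues(r)[0]; print(n,K[0,0],(-R.T@t.ravel()).round(),R.round(2).tolist())
pickle.dump(d,open("d0.pkl","wb"))
print(sense())
E
```

```text
pics
top 391.3998321143893 [ 431.    7. 1362.] [[-0.01, -1.0, -0.0], [-1.0, 0.01, -0.09], [0.09, 0.0, -1.0]]
side 474.03326909924414 [  442. -1051.  1223.] [[0.99, -0.11, -0.01], [-0.09, -0.74, -0.67], [0.06, 0.66, -0.75]]
{'time_s': 0.1, 'joints': array([-1.36637184e+00,  3.13382735e-01,  1.49829285e+00, -8.69314661e-06,
        1.33100841e+00, -2.23418831e-01]), 'dq': array([-0.00020502, -0.00185564, -0.00236543, -0.00020906,  0.00082684,
        0.00024437]), 'tau': array([ 2.00518240e-03, -4.12900722e+01, -2.60139656e+01, -2.00848858e-04,
        3.00314750e-03, -1.67279796e-05]), 'eef_pos': array([ 217.76417066, -477.48875818,  238.82378572]), 'ee_rot': array([-5.45686361e-04,  9.77205522e-01,  2.12294771e-01,  9.60795275e-07]), 'force': array([ 0.58072459, -0.41949721, -0.13686422]), 'wrist_torque': array([-0.0122212 , -0.01811947,  0.0022195 ]), 'grip_force': 0.0, 'grip_width': 0.9985509073795114}
```

View pics/top0.png

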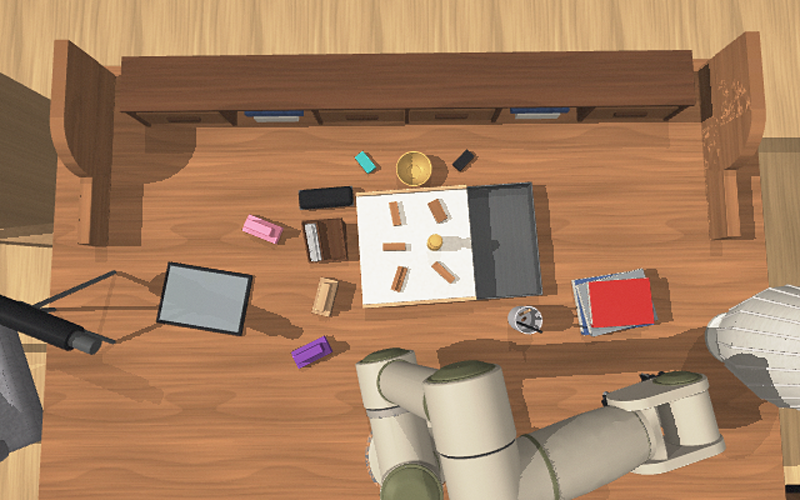

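View pics/side0.png

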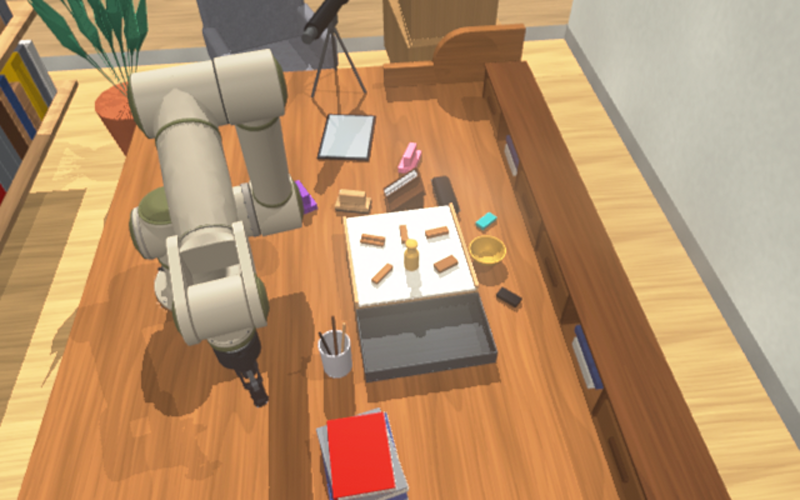

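The top view shows the tray to the right (world −y) of the board, and the rack to its left at about (325,240). The scraper is pale wood at about (325,297). The weight is at (435,242), chip4 at (396,247), two chips sit above and two below. I'll enlarge that part.

```bash
python3 - <<'E'
from h import *
import pickle
d=pickle.load(open("d0.pkl","rb"))
im=d["top"][0]; c=im[140:250,235:395]; save("c1.png",cv2.resize(c,None,fx=5,fy=5,interpolation=cv2.INTER_CUBIC))
im=d["side"][0]; c=im[120:250,240:400]; save("c2.png",cv2.resize(c,None,fx=4.6,fy=4.6,interpolation=cv2.INTER_CUBIC))
E
```

```text
(no output)
```

View pics/c1.png

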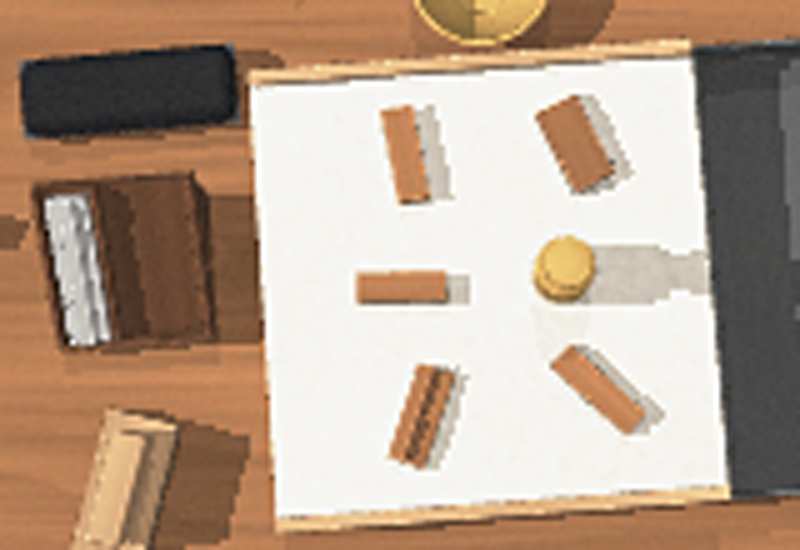

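View pics/c2.png

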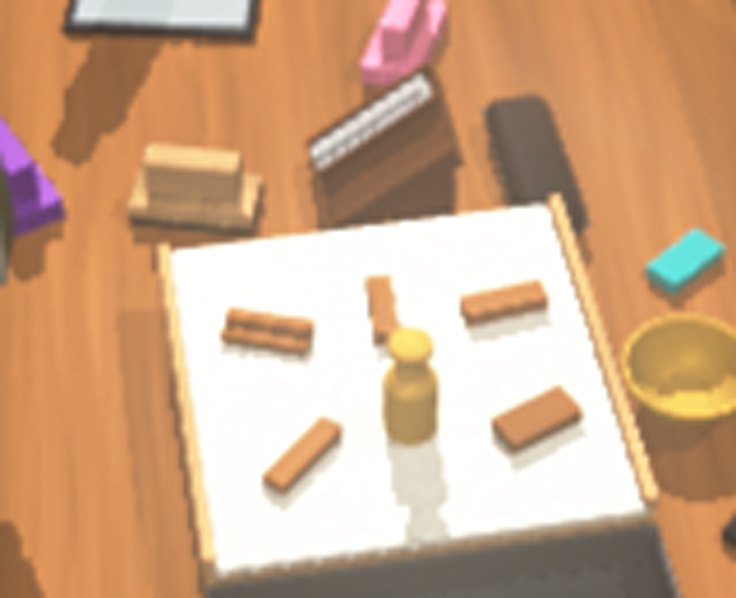

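```bash
cat >> h.py <<'E'
def box(x,y,yaw,lx,ly,z0,z1):
    c,s=np.cos(yaw),np.sin(yaw); P=[]
    for z in(z0,z1):
        for a,b in((1,1),(-1,1),(-1,-1),(1,-1)): P.append([x+c*a*lx/2-s*b*ly/2,y+s*a*lx/2+c*b*ly/2,z])
    return np.array(P)
def wire(img,K,r,t,P,off,f,col=(0,0,255)):
    q=((proj(K,r,t,P)-off+.5)*f-.5).round().astype(int)
    for i in range(4):
        for a,b in((i,(i+1)%4),(i+4,(i+1)%4+4),(i,i+4)): cv2.line(img,tuple(map(int,q[a])),tuple(map(int,q[b])),col,1)
E
python3 - <<'E'
from h import *
import pickle
d=pickle.load(open("d0.pkl","rb"))
im,K,r,t=d["top"]
f=lambda L:[((u+.5)/5-.5+235,(v+.5)/5-.5+140) for u,v in L]
W=back(K,r,t,f([(250,85),(692,58),(728,487),(276,517)]),60); print("white",W.round(1).tolist(),W.mean(0).round(1),
 [np.linalg.norm(W[i]-W[(i+1)%4]).round(1) for i in range(4)])
v=W[0]+W[1]-W[2]-W[3]; v2=W[0]+W[3]-W[1]-W[2]
yaw=[np.arctan2(v[1],v[0]),np.arctan2(-v2[0],v2[1])]; print("yaw",np.degrees(yaw))
b=W.mean(0)[:2]; ya=np.mean(yaw); ex=np.array([np.cos(ya),np.sin(ya)]); ey=np.array([-ex[1],ex[0]])
ch={"c3far":[(381,108),(410,104),(431,198),(402,204)],"c2":[(535,115),(578,95),(617,178),(577,194)],"c4":[(357,270),(446,270),(446,303),(357,303)],"c1":[(422,364),(454,372),(425,469),(390,458)],"c0":[(551,362),(577,344),(646,415),(627,434)]}
for k,L in ch.items():
    P=back(K,r,t,f(L),74)[:,:2]; print(k,[( round((p-b)@ex),round((p-b)@ey)) for p in P])
P=back(K,r,t,f([(570,253)]),150)[0,:2]; print("weight",P,(P-b)@ex,(P-b)@ey)
rk=b+242*ey; print("rack",rk, "side obs",back(K,r,t,f([(37,185),(193,175),(213,338),(62,348)]),[95,95,20,20]).round())
S=back(K,r,t,[(319/1.25,277/1.25),(340/1.25,281/1.25),(334/1.25,317/1.25),(312/1.25,313/1.25)],20); print("scr",S.round(),S.mean(0))
E
```

```text
white [[693.1, 140.3, 60.0], [708.4, -158.4, 60.0], [419.8, -175.9, 60.0], [403.1, 123.4, 60.0]] [556.1 -17.6  60. ] [np.float64(299.1), np.float64(289.1), np.float64(299.7), np.float64(290.5)]
yaw [3.40160152 3.05617415]
c3far [(121, 62), (123, 43), (59, 33), (56, 53)]
c2 [(110, -40), (121, -69), (64, -91), (55, -64)]
c4 [(14, 85), (10, 26), (-12, 28), (-8, 87)]
c1 [(-51, 46), (-58, 26), (-120, 49), (-111, 71)]
c0 [(-55, -39), (-45, -57), (-94, -98), (-106, -85)]
weight [566.66811044 -68.24424531] 7.695889208846075 -51.13351235210995
rack [542.4737229  223.99044528] side obs [[621. 276.  95.]
 [627. 174.  95.]
 [525. 170.  20.]
 [519. 274.  20.]]
scr [[476. 245.  20.]
 [465. 188.  20.]
 [367. 204.  20.]
 [379. 264.  20.]] [421.73586744 225.26676841  20.        ]
```

c1 shows the board's white corners at (250,85), (692,58), (728,487), (276,517), the rack at (37–213,175–348) and the weight's top at (570,253). c2 shows the same scene from the side, with the scraper at (130–262,145–228). Next I'll overlay models on both views to check the scraper and bay poses.

```bash
cat > ov.py <<'E'
from h import *
import pickle
d=pickle.load(open("d0.pkl","rb"))
b=np.array([556.1,-17.6]); ya=np.radians(3.2); ex=np.array([np.cos(ya),np.sin(ya)]); ey=np.array([-ex[1],ex[0]])
S=(422,225,np.radians(-10.4)); xo=21
o=b+242*ey-19.5*ey+xo*ex; O=np.r_[o,45]; c,s=np.cos(np.radians(35)),np.sin(np.radians(35))
X=np.r_[ex*c,s]; Y=np.r_[ey,0]; N=np.cross(X,Y)
bayP=np.array([O+X*x+Y*y+N*z for z in(0,12) for x,y in((65,29),(-51,29),(-51,-29),(65,-29))])
bx=[]
for n,off,sz,f in(("top",(235,165),(62,95),6),("side",(255,120),(90,60),6)):
    im,K,r,t=d[n]; C=im[off[1]:off[1]+sz[1],off[0]:off[0]+sz[0]]; C=cv2.resize(C,None,fx=f,fy=f,interpolation=cv2.INTER_CUBIC).copy()
    for P in(box(*S,100,50,0,20),box(*S,76,24,20,56)): wire(C,K,r,t,P,np.array(off),f,(0,0,255))
    wire(C,K,r,t,bayP,np.array(off),f,(0,255,0))
    rk=b+242*ey+31*ex; wire(C,K,r,t,box(*rk,ya,122,107,0,95),np.array(off),f,(255,255,0))
    bx.append(C)
h=max(x.shape[0] for x in bx); out=np.hstack([cv2.copyMakeBorder(x,0,h-x.shape[0],0,0,0) for x in bx]); out=out[:, :]
s=min(1,800/out.shape[1],600/out.shape[0]); print(out.shape,s); save("ov1.png",cv2.resize(out,None,fx=s,fy=s,interpolation=cv2.INTER_AREA))
E
python3 ov.py
```

```text
(570, 912, 3) 0.8771929824561403
```

View pics/ov1.png

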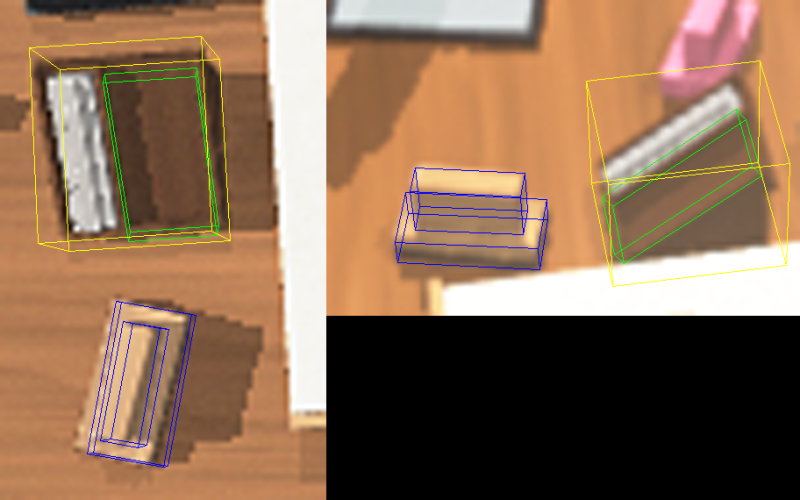

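The overlay shows the scraper model needs about −4° more yaw and +3 mm in y, because its lower-left corner is at (77,452) and the model's is at (88,452). The bay model roughly matches. I'll correct the pose and enlarge the rack with clean and overlaid views side by side.

```bash
cat > ov2.py <<'E'
from ov import *
S=(421,228.5,np.radians(-14))
rows=[]
for n,off,sz,f in(("top",(238,168),(46,40),8),("side",(315,130),(46,34),8),("top",(245,215),(46,44),8),("side",(266,145),(46,30),8)):
    im,K,r,t=d[n]; C=im[off[1]:off[1]+sz[1],off[0]:off[0]+sz[0]]; C=cv2.resize(C,None,fx=f,fy=f,interpolation=cv2.INTER_CUBIC); C=np.clip(C*1.3,0,255).astype(np.uint8); D=C.copy()
    for P in(box(*S,100,50,0,20),box(*S,76,24,20,56)): wire(D,K,r,t,P,np.array(off),f,(0,0,255))
    wire(D,K,r,t,bayP,np.array(off),f,(0,255,0))
    rows.append(np.hstack([C,D]) if n=="top" or n=="side" else C)
A=np.vstack([rows[0],rows[1]]); 
B=np.vstack([rows[2][:, 368:],rows[3][:,368:]]); h=max(A.shape[0],B.shape[0])
out=np.hstack([cv2.copyMakeBorder(x,0,h-x.shape[0],0,0,0) for x in(A,B)])
s=min(800/out.shape[1],600/out.shape[0]); print(s); save("ov2.png",cv2.resize(out,None,fx=s,fy=s,interpolation=cv2.INTER_AREA))
E
python3 ov2.py
```

```text
(570, 912, 3) 0.8771929824561403
0.7246376811594203
```

View pics/ov2.png

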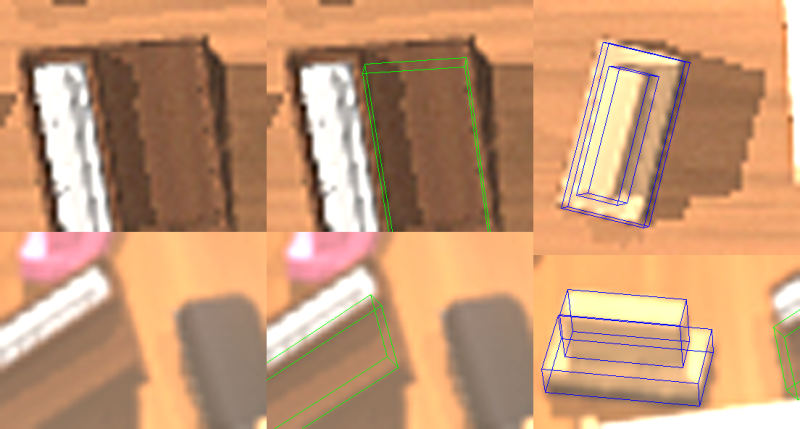

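The scraper overlay now fits in both views. The rack's upper edge lies at about row 42 in the top crop, beyond the green bay end at about row 60. I'll use the straightedge's corners as a numeric test of the bay offset.

```bash
python3 - <<'E'
from ov import *
# bright (white) straightedge mask in both views
for n,off,sz in(("top",(238,170),(25,45)),("side",(300,130),(40,35))):
    im,K,r,t=d[n]; C=im[off[1]:off[1]+sz[1],off[0]:off[0]+sz[0]].astype(int)
    m=((C.min(2)>120)&(C.max(2)-C.min(2)<28)).astype(np.uint8); nn,l,st,ce=cv2.connectedComponentsWithStats(m)
    k=1+np.argmax(st[1:,4]); ys,xs=np.where(l==k); q=np.c_[xs,ys]+off; h=cv2.minAreaRect(q.astype(np.float32)); print(n,st[k],"box",cv2.boxPoints(h).round(1).tolist(), q.mean(0))
    for xo in(15,18,21,24,27,33,39):
        O=np.r_[b+242*ey+xo*ex,45]
        T=[O+X*x+Y*y+N*14 for x,y in((59,45.5),(59,17.5),(-51,17.5),(-51,45.5))]
        T2=[O+X*x+Y*31.5+N*z for x,z in((4,14),(-51,14),(-51,0),(59,14))]
        print(xo,proj(K,r,t,T).round(1).tolist(),proj(K,r,t,T2)[0].round(1))
E
```

```text
(570, 912, 3) 0.8771929824561403
top [  6   9  13  30 243] box [[243.0, 179.5], [251.5, 178.0], [256.70001220703125, 207.39999389648438], [248.1999969482422, 208.8000030517578]] [249.99588477 193.33333333]
15 [[243.3, 184.7], [251.9, 184.1], [256.6, 212.6], [248.4, 213.1]] [250.1 198.9]
18 [[243.3, 183.7], [251.8, 183.2], [256.6, 211.7], [248.4, 212.2]] [250.1 198. ]
21 [[243.3, 182.8], [251.8, 182.3], [256.5, 210.8], [248.3, 211.4]] [250.  197.1]
24 [[243.2, 181.9], [251.7, 181.4], [256.5, 209.9], [248.3, 210.5]] [250.  196.2]
27 [[243.2, 181.0], [251.7, 180.5], [256.4, 209.1], [248.2, 209.6]] [249.9 195.3]
33 [[243.1, 179.2], [251.6, 178.7], [256.3, 207.3], [248.2, 207.9]] [249.8 193.6]
39 [[243.0, 177.4], [251.5, 176.9], [256.2, 205.6], [248.1, 206.1]] [249.8 191.8]
side [  8   6  26  20 150] box [[306.5, 151.6999969482422], [330.8999938964844, 135.39999389648438], [333.79998779296875, 139.8000030517578], [309.3999938964844, 156.10000610351562]] [320.06       145.58666667]
15 [[327.4, 134.7], [328.7, 139.6], [304.7, 155.4], [303.6, 150.4]] [316.  145.1]
18 [[328.2, 134.6], [329.6, 139.6], [305.5, 155.3], [304.4, 150.3]] [316.8 145. ]
21 [[329.0, 134.5], [330.4, 139.5], [306.3, 155.2], [305.2, 150.2]] [317.6 144.9]
24 [[329.9, 134.4], [331.2, 139.4], [307.1, 155.1], [306.0, 150.1]] [318.4 144.8]
27 [[330.7, 134.3], [332.0, 139.3], [307.9, 155.0], [306.8, 150.0]] [319.2 144.7]
33 [[332.3, 134.1], [333.6, 139.1], [309.5, 154.9], [308.4, 149.8]] [320.8 144.5]
39 [[333.9, 133.9], [335.3, 138.9], [311.1, 154.7], [310.0, 149.6]] [322.4 144.3]
```

Both views put the bay offset at about 31–33 mm if the straightedge rests on its lip. I'll settle that later by contact. First I'll move to the scraper.

```bash
python3 -m handwheel '[[[13.5,47,0,0,0,-4.8,1],[13.5,47,0,0,0,-4.8,1],[13.5,47,0,0,0,-4.8,1],[13.5,47,0,0,0,-4.8,1],[13.5,47,0,0,0,-4.8,1],[13.5,47,0,0,0,-4.8,1],[13.5,47,0,0,0,-4.8,1],[13.5,47,0,0,0,-4.9,1]]]' 40
python3 -m handwheel '[[[13.5,47,0,0,0,0,1],[13.5,47,0,0,0,0,1],[13.5,47,0,0,0,0,1],[13.5,47,0,0,0,0,1],[13.5,47,0,0,0,0,1],[13.5,47,0,0,0,0,1],[14,48,0,0,0,0,1],[0,0,0,0,0,0,1]]]'
```

```text
time_s: 1.1
eef_pos: [325.8, -100.1, 239.3]
ee_rot: [0.0, 0.992, -0.123, 0.0]
force: [1.1, -0.6, 0.6]
grip_width: 1.002
grip_force: 0.0
time_s: 2.1
eef_pos: [420.7, 230.4, 238.5]
ee_rot: [0.0, 0.993, -0.12, -0.001]
force: [-0.9, -0.2, -0.9]
grip_width: 1.002
grip_force: 0.0
```

```bash
python3 -m handwheel '[[[0,-1,-50,0,0,0,1],[0,-1,-50,0,0,0,1],[0,0,-50,0,0,0,1],[0,0,-36,0,0,0,1],[0,0,-20,0,0,0,1],[0,0,0,0,0,0,1]]]'
python3 -m handwheel '[[[0,0,0,0,0,0,-1],[0,0,0,0,0,0,-1],[0,0,0,0,0,0,-1],[0,0,0,0,0,0,-1],[0,0,0,0,0,0,-1],[0,0,0,0,0,0,-1]]]' 60
python3 - <<'E'
from h import *
im,K,r,t=cam("side"); save("g1.png",cv2.resize(im[130:230,210:370],None,fx=5,fy=5,interpolation=cv2.INTER_CUBIC))
E
```

```text
time_s: 2.85
eef_pos: [420.0, 225.4, 32.4]
ee_rot: [0.001, 0.993, -0.122, -0.001]
force: [0.2, 0.5, 0.9]
grip_width: 0.995
grip_force: 0.0
time_s: 3.6
eef_pos: [421.3, 226.5, 34.0]
ee_rot: [-0.0, 0.993, -0.122, 0.001]
force: [-0.3, 0.5, 6.0]
grip_width: 0.274
grip_force: 60.1
```

View pics/g1.png

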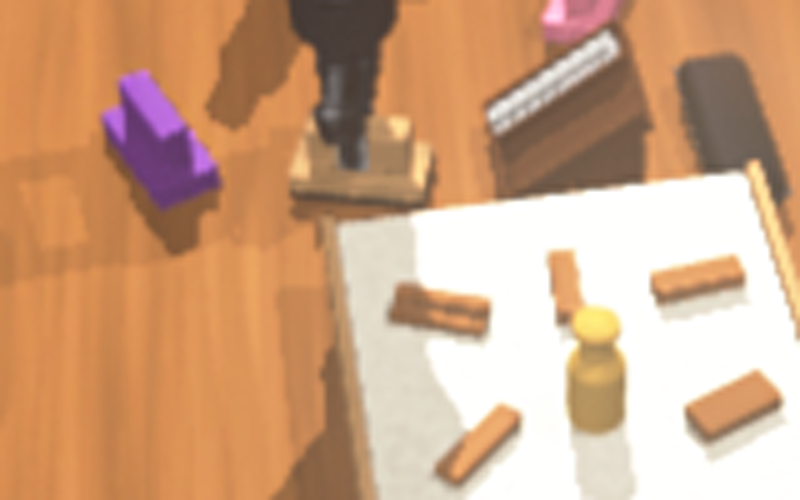

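The picture shows the scraper gripped across its handle at (350,150), standing square. Now I'll lift it and carry it to the start of the far lane.

```bash
python3 -m handwheel '[[[0,0,40,0,0,0,-1],[0,0,45,0,0,0,-1],[0,0,45,0,0,0,-1],[36.2,-22.4,0,0,0,2.9,-1],[36.2,-22.4,0,0,0,2.9,-1],[36.2,-22.4,0,0,0,2.9,-1],[36.2,-22.4,0,0,0,2.9,-1],[36.2,-22.4,0,0,0,2.9,-1]]]' 80
python3 -m handwheel '[[[36.2,-22.4,0,0,0,2.9,-1],[0,0,-30,0,0,0,-1],[0,0,-20,0,0,0,-1],[0,0,0,0,0,0,-1]]]'
```

```text
time_s: 4.65
eef_pos: [602.6, 113.5, 162.9]
ee_rot: [-0.0, 1.0, 0.005, -0.0]
force: [-0.1, 0.3, -0.8]
grip_width: 0.263
grip_force: 79.0
time_s: 5.15
eef_pos: [637.0, 91.9, 111.5]
ee_rot: [-0.0, 1.0, 0.03, -0.002]
force: [0.1, 0.5, -1.9]
grip_width: 0.27
grip_force: 79.0
```

```bash
python3 -m handwheel '[[[1,0,-12,0,0,0,-1],[0,0,-4,0,0,0,-1],[0,0,0,0,0,0,-1]]]'
python3 -m handwheel '[[[0,0,-1.5,0,0,0,-1],[0,0,0,0,0,0,-1]]]'
```

```text
time_s: 5.52
eef_pos: [639.0, 92.0, 97.3]
ee_rot: [0.0, 1.0, 0.03, -0.0]
force: [0.8, 0.5, -1.8]
grip_width: 0.263
grip_force: 79.0
time_s: 5.78
eef_pos: [639.0, 91.9, 96.0]
ee_rot: [0.0, 1.0, 0.03, 0.0]
force: [0.8, 0.2, -1.4]
grip_width: 0.269
grip_force: 79.0
```

```bash
python3 -m handwheel '[[[0,0,-1,0,0,0,-1],[0,0,0,0,0,0,-1]]]'
python3 -m handwheel '[[[0,0,-0.8,0,0,0,-1],[0,0,0,0,0,0,-1]]]'
```

```text
time_s: 6.02
eef_pos: [639.0, 91.9, 94.8]
ee_rot: [-0.0, 1.0, 0.03, -0.0]
force: [0.1, -0.2, -1.3]
grip_width: 0.267
grip_force: 79.0
time_s: 6.28
eef_pos: [639.0, 91.9, 94.1]
ee_rot: [-0.0, 1.0, 0.03, 0.0]
force: [-0.1, -1.0, -0.4]
grip_width: 0.266
grip_force: 79.0
```

```bash
python3 -m handwheel '[[[0.6,-10,0,0,0,0,-1],[1.1,-20,0,0,0,0,-1],[1.1,-20,0,0,0,0,-1],[1.1,-20,0,0,0,0,-1],[1.1,-20,0,0,0,0,-1],[1.1,-20,0,0,0,0,-1],[1.1,-20,0,0,0,0,-1],[1.1,-20,0,0,0,0,-1]]]'
python3 -m handwheel '[[[1.1,-20,0,0,0,0,-1],[1.1,-20,0,0,0,0,-1],[1.1,-20,0,0,0,0,-1],[1.1,-20,0,0,0,0,-1],[1.1,-20,0,0,0,0,-1],[1.1,-20,0,0,0,0,-1],[0,0,0,0,0,0,-1]]]'
python3 - <<'E'
from h import *
im,K,r,t=cam("side"); a=cv2.resize(im[150:310,260:420],None,fx=3,fy=3,interpolation=cv2.INTER_CUBIC)
save("s1.png",a)
E
```

```text
time_s: 7.28
eef_pos: [647.4, -59.4, 94.1]
ee_rot: [-0.0, 1.0, 0.03, 0.0]
force: [1.3, 2.1, 1.5]
grip_width: 0.269
grip_force: 79.2
time_s: 8.15
eef_pos: [654.0, -180.4, 94.1]
ee_rot: [0.001, 1.0, 0.029, 0.0]
force: [-0.9, -2.4, 3.6]
grip_width: 0.267
grip_force: 79.6
```

View pics/s1.png

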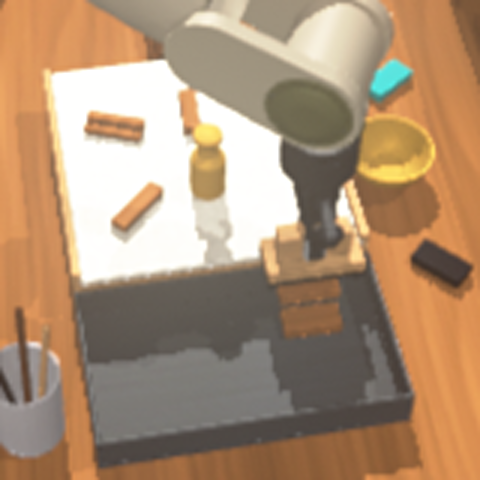

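The picture shows both far chips in the tray in front of the scraper, at (308,290) and (312,318). The weight, chip4 and the two near chips haven't moved. Next is the near lane.

```bash
python3 -m handwheel '[[[0,0,50,0,0,0,-1],[0,0,60,0,0,0,-1],[-27.4,37.5,0,0,0,0,-1],[-27.4,37.5,0,0,0,0,-1],[-27.4,37.5,0,0,0,0,-1],[-27.4,37.5,0,0,0,0,-1],[-27.4,37.5,0,0,0,0,-1],[-27.4,37.5,0,0,0,0,-1]]]'
python3 -m handwheel '[[[-27.4,37.5,0,0,0,0,-1],[0,0,-40,0,0,0,-1],[0,0,-40,0,0,0,-1],[0,0,-20,0,0,0,-1],[0,0,0,0,0,0,-1]]]'
```

```text
time_s: 9.2
eef_pos: [487.8, 48.7, 203.4]
ee_rot: [-0.0, 1.0, 0.03, -0.001]
force: [0.8, 0.6, -1.3]
grip_width: 0.266
grip_force: 79.1
time_s: 9.82
eef_pos: [460.8, 84.9, 102.7]
ee_rot: [-0.0, 1.0, 0.03, -0.002]
force: [0.6, 0.4, -2.0]
grip_width: 0.268
grip_force: 79.0
```

```bash
python3 -m handwheel '[[[1.5,0,-5,0,0,0,-1],[0,0,-3.2,0,0,0,-1],[0,0,0,0,0,0,-1]]]'
python3 -m handwheel '[[[0.6,-10,0,0,0,0,-1],[1.1,-20,0,0,0,0,-1],[1.1,-20,0,0,0,0,-1],[1.1,-20,0,0,0,0,-1],[1.1,-20,0,0,0,0,-1],[1.1,-20,0,0,0,0,-1],[1.1,-20,0,0,0,0,-1],[1.1,-20,0,0,0,0,-1]]]'
python3 -m handwheel '[[[1.1,-20,0,0,0,0,-1],[1.1,-20,0,0,0,0,-1],[1.1,-20,0,0,0,0,-1],[1.1,-20,0,0,0,0,-1],[1.1,-20,0,0,0,0,-1],[1.1,-20,0,0,0,0,-1],[0,0,0,0,0,0,-1]]]'
```

```text
time_s: 10.2
eef_pos: [463.6, 84.4, 96.0]
ee_rot: [0.0, 1.0, 0.03, 0.0]
force: [0.4, -0.4, -1.1]
grip_width: 0.267
grip_force: 79.0
time_s: 11.2
eef_pos: [471.9, -66.9, 96.1]
ee_rot: [0.0, 1.0, 0.03, 0.0]
force: [-0.3, 0.6, -1.7]
grip_width: 0.264
grip_force: 79.0
time_s: 12.08
eef_pos: [478.6, -187.1, 95.7]
ee_rot: [0.0, 1.0, 0.029, 0.0]
force: [-0.9, -0.1, -1.6]
grip_width: 0.271
grip_force: 79.0
```

```bash
python3 -m handwheel '[[[0,0,50,0,0,0,-1],[0,0,60,0,0,0,-1],[27,38.4,0,0,0,0,-1],[27,38.4,0,0,0,0,-1],[27,38.4,0,0,0,0,-1],[27,38.4,0,0,0,0,-1],[27,38.4,0,0,0,0,-1],[27,38.4,0,0,0,0,-1]]]'
python3 -m handwheel '[[[0,0,-40,0,0,0,-1],[0,0,-40,0,0,0,-1],[0,0,-23,0,0,0,-1],[0,0,-5,0,0,0,-1],[0,0,0,0,0,0,-1]]]'
python3 - <<'E'
from h import *
import pickle
d=pickle.load(open("d0.pkl","rb"))
im,K,r,t=cam("top"); save("t2.png",im)
b=np.array([556.1,-17.6]); ya=np.radians(3.2); ex=np.array([np.cos(ya),np.sin(ya)]); ey=np.array([-ex[1],ex[0]])
hsv=cv2.cvtColor(im,cv2.COLOR_RGB2HSV)
m=((hsv[...,0]<22)&(hsv[...,1]>90)&(hsv[...,2]>60)).astype(np.uint8)
n,l,st,ce=cv2.connectedComponentsWithStats(m)
for i in range(1,n):
    if 20<st[i,4]<400:
        p=back(K,r,t,ce[i],70)[0,:2]-b; q=(p@ex,p@ey)
        if abs(q[0])<165 and -340<q[1]<155: print(np.round(q),st[i])
E
```

```text
time_s: 13.08
eef_pos: [641.0, 46.7, 205.6]
ee_rot: [-0.0, 1.0, 0.03, -0.0]
force: [1.3, -1.2, -1.6]
grip_width: 0.273
grip_force: 79.3
time_s: 13.7
eef_pos: [640.7, 45.0, 98.5]
ee_rot: [0.0, 1.0, 0.03, 0.0]
force: [0.2, -0.1, -1.0]
grip_width: 0.269
grip_force: 79.1
[  82. -160.] [375 160   7  19  97]
[  76. -194.] [384 161  10  18 149]
[  5. -53.] [342 187  12  13 106]
[ -84. -185.] [384 208  12  21 232]
```

```bash
python3 -m handwheel '[[[0,0,-3,0,0,0,-1],[-10,-0.6,0,0,0,0,-1],[-15,-0.9,0,0,0,0,-1],[-15,-0.9,0,0,0,0,-1],[-15,-0.8,0,0,0,0,-1],[-15,-0.8,0,0,0,0,-1],[-15,-0.8,0,0,0,0,-1],[-12,-0.6,0,0,0,0,-1]]]'
python3 -m handwheel '[[[-5,0,0,0,0,0,-1],[0,0,0,0,0,0,-1],[10,0.6,0,0,0,0,-1],[0,0,40,0,0,0,-1],[0,50,0,0,0,0,-1],[0,0,0,0,0,0,-1]]]'
python3 - <<'E'
from h import *
for n in("top","side"):
    im,K,r,t=cam(n)
    b=np.array([556.1,-17.6]); ya=np.radians(3.2); ex=np.array([np.cos(ya),np.sin(ya)]); ey=np.array([-ex[1],ex[0]])
    hsv=cv2.cvtColor(im,cv2.COLOR_RGB2HSV)
    m=((hsv[...,0]<22)&(hsv[...,1]>90)&(hsv[...,2]>60)).astype(np.uint8)
    N,l,st,ce=cv2.connectedComponentsWithStats(m)
    for i in range(1,N):
        if 20<st[i,4]<600:
            p=back(K,r,t,ce[i],70)[0,:2]-b; q=(p@ex,p@ey)
            if abs(q[0])<165 and -340<q[1]<155: print(n,np.round(q),st[i])
    if n=="side": save("s3.png",cv2.resize(im[130:310,240:420],None,fx=3.3,fy=3.3,interpolation=cv2.INTER_CUBIC))
E
```

```text
time_s: 14.75
eef_pos: [542.4, 39.4, 95.2]
ee_rot: [0.0, 1.0, 0.03, 0.0]
force: [0.7, 0.1, -1.5]
grip_width: 0.269
grip_force: 79.1
time_s: 15.5
eef_pos: [549.1, 92.4, 135.0]
ee_rot: [-0.0, 1.0, 0.031, 0.0]
force: [0.1, -0.2, -2.3]
grip_width: 0.269
grip_force: 79.2
top [  82. -160.] [375 160   7  19  97]
top [  76. -195.] [384 161  10  18 153]
top [  5. -52.] [342 187  12  14 128]
top [-32. 115.] [291 205  14   7  78]
top [ -84. -185.] [384 208  12  21 232]
top [-74.  48.] [313 217  13   6  76]
side [-77.  52.] [297 183   7  14  71]
side [  5. -28.] [323 191  12  26 247]
side [  73. -231.] [352 241  23  22 358]
side [ -90. -237.] [297 254  24  15 285]
```

View pics/s3.png

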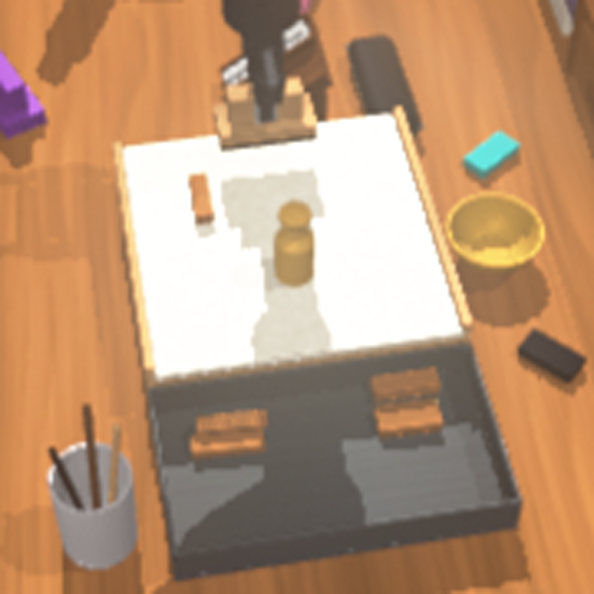

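The picture shows four chips lying in the tray and chip4 alone in the near lane at (201,198). The weight hasn't moved. Now the last sweep.

```bash
python3 -m handwheel '[[[-27,1,0,0,0,0,-1],[-27,1,0,0,0,0,-1],[-25,2,0,0,0,0,-1],[0,0,-25,0,0,0,-1],[0,0,-14,0,0,0,-1],[0,0,0,0,0,0,-1]]]'
python3 -m handwheel '[[[0.6,-10,0,0,0,0,-1],[1.1,-20,0,0,0,0,-1],[1.1,-20,0,0,0,0,-1],[1.1,-20,0,0,0,0,-1],[1.1,-20,0,0,0,0,-1],[1.1,-20,0,0,0,0,-1],[1.1,-20,0,0,0,0,-1],[1.1,-20,0,0,0,0,-1]]]'
python3 -m handwheel '[[[1.1,-20,0,0,0,0,-1],[1.1,-20,0,0,0,0,-1],[1.1,-20,0,0,0,0,-1],[1.1,-20,0,0,0,0,-1],[1.1,-20,0,0,0,0,-1],[1.1,-20,0,0,0,0,-1],[0.7,-13,0,0,0,0,-1],[0,0,0,0,0,0,-1]]]'
python3 -m handwheel '[[[0,20,0,0,0,0,-1],[0,0,50,0,0,0,-1],[0,0,60,0,0,0,-1],[0,40,0,0,0,0,-1],[0,50,0,0,0,0,-1],[0,50,0,0,0,0,-1]]]'
python3 - <<'E'
from h import *
for n in("top","side"):
    im,K,r,t=cam(n)
    b=np.array([556.1,-17.6]); ya=np.radians(3.2); ex=np.array([np.cos(ya),np.sin(ya)]); ey=np.array([-ex[1],ex[0]])
    hsv=cv2.cvtColor(im,cv2.COLOR_RGB2HSV)
    m=((hsv[...,0]<22)&(hsv[...,1]>90)&(hsv[...,2]>60)).astype(np.uint8)
    N,l,st,ce=cv2.connectedComponentsWithStats(m)
    for i in range(1,N):
        if 20<st[i,4]<600:
            p=back(K,r,t,ce[i],70)[0,:2]-b; q=(p@ex,p@ey)
            if abs(q[0])<165 and -340<q[1]<155: print(n,np.round(q),st[i])
    cv2.imwrite("last_%s.png"%n,im[...,::-1])
E
```

```text
time_s: 16.35
eef_pos: [469.7, 93.5, 95.3]
ee_rot: [0.0, 1.0, 0.029, -0.001]
force: [0.3, -0.1, -1.4]
grip_width: 0.266
grip_force: 79.6
time_s: 17.35
eef_pos: [478.0, -57.4, 96.2]
ee_rot: [0.0, 1.0, 0.03, 0.0]
force: [0.6, -0.5, -1.9]
grip_width: 0.266
grip_force: 79.5
time_s: 18.35
eef_pos: [485.1, -189.7, 95.7]
ee_rot: [-0.0, 1.0, 0.029, -0.0]
force: [-1.2, 0.3, -1.2]
grip_width: 0.27
grip_force: 79.6
time_s: 19.1
eef_pos: [484.3, -26.0, 205.8]
ee_rot: [-0.0, 1.0, 0.03, -0.0]
force: [0.9, -0.0, -2.2]
grip_width: 0.269
grip_force: 79.8
top [  82. -160.] [375 160   7  19  97]
top [  76. -195.] [384 161  10  18 153]
top [ 12. -57.] [342 187  12  10  61]
top [ -82. -188.] [382 208  23  21 306]
top [-113.    4.] [328 228  14   5  41]
top [-152.  -25.] [334 240  15   6  51]
side [  4. -37.] [324 196  11  21 194]
side [  77. -210.] [353 241  21  10 155]
side [  71. -247.] [353 251  22  12 198]
side [ -89. -243.] [298 254  23  21 329]
```

```bash
python3 -m handwheel '[[[6.6,28.8,0,0.245,-4.37,0,-1],[6.6,28.8,0,0.245,-4.37,0,-1],[6.6,28.8,0,0.245,-4.37,0,-1],[6.6,28.8,0,0.245,-4.37,0,-1],[6.6,28.8,0,0.245,-4.37,0,-1],[6.6,28.8,0,0.245,-4.37,0,-1],[6.6,28.8,0,0.245,-4.37,0,-1],[6.6,28.8,0,0.245,-4.37,0,-1]]]'
python3 -m handwheel '[[[0,0,0,0,0,0,-1],[0,0,0,0,0,0,-1]]]'
python3 - <<'E'
from h import *
from scipy.spatial.transform import Rotation as R
s=sense(); q=s["ee_rot"]; M=R.from_quat([q[1],q[2],q[3],q[0]]).as_matrix(); print(s["eef_pos"].round(1),M.round(3).tolist(),np.degrees(np.arctan2(M[0,2],-M[2,2])))
E
```

```text
time_s: 20.2
eef_pos: [537.0, 203.2, 205.7]
ee_rot: [-0.009, 0.953, 0.029, 0.302]
force: [0.4, -0.2, -1.5]
grip_width: 0.267
grip_force: 79.8
time_s: 20.45
eef_pos: [537.4, 201.5, 205.7]
ee_rot: [-0.008, 0.953, 0.029, 0.3]
force: [-0.5, -0.8, -0.3]
grip_width: 0.266
grip_force: 79.6
[537.4 201.5 205.7] [[0.818, 0.059, 0.572], [0.05, -0.998, 0.032], [0.573, 0.002, -0.82]] 34.90636364959229
```

```bash
python3 -m handwheel '[[[0,2,-40,0,0,0,-1],[0,0,-40,0,0,0,-1],[0,0,-17,0,0,0,-1],[0,0,0,0,0,0,-1]]]'
python3 - <<'E'
from h import *
from scipy.spatial.transform import Rotation as Ro
s=sense(); q=s["ee_rot"]; M=Ro.from_quat([q[1],q[2],q[3],q[0]]).as_matrix(); p=s["eef_pos"]; print(p.round(1))
X,N=M[:,0],-M[:,2]; Y=np.cross(N,X)
for n,off,sz in(("top",(225,165),(62,70)),("side",(255,105),(95,75))):
    im,K,r,t=cam(n); save("hv_%s.png"%n,im)
    C=im[off[1]:off[1]+sz[1],off[0]:off[0]+sz[0]].astype(int)
    w=((C.min(2)>120)&(C.max(2)-C.min(2)<28)); hs=cv2.cvtColor(C.astype(np.uint8),cv2.COLOR_RGB2HSV)
    # pale scraper vs desk/rack
    pale=(hs[...,2]>170)&(hs[...,1]<125)&(hs[...,1]>45)
    for nm,m in(("white",w),("pale",pale)):
        N_,l,st,ce=cv2.connectedComponentsWithStats(m.astype(np.uint8))
        for i in range(1,N_):
            if st[i,4]>25: print(n,nm,st[i]+np.r_[off,0,0,0],(ce[i]+off).round(1))
    # predicted scraper corners: base top & handle top at current pose
    O=p-34*N
    print(n,"base top",proj(K,r,t,[O+X*x+Y*y+N*20 for x,y in((50,25),(-50,25),(-50,-25),(50,-25))]).round(1).tolist())
    print(n,"handle",proj(K,r,t,[O+X*x+Y*y+N*56 for x,y in((38,12),(-38,12),(-38,-12),(38,-12))]).round(1).tolist())
a=cv2.imread("pics/hv_top.png")[165:235,225:287]; b=cv2.imread("pics/hv_side.png")[105:180,255:350]
a=cv2.resize(a,None,fx=5,fy=5,interpolation=cv2.INTER_CUBIC);b=cv2.resize(b,None,fx=5,fy=5,interpolation=cv2.INTER_CUBIC)
h=max(a.shape[0],b.shape[0]); cv2.imwrite("pics/hv.png",np.hstack([cv2.copyMakeBorder(x,0,h-x.shape[0],0,0,0) for x in(a,b)]))
E
```

```text
time_s: 20.95
eef_pos: [537.5, 202.5, 107.8]
ee_rot: [-0.007, 0.954, 0.028, 0.299]
force: [0.0, -0.1, -0.2]
grip_width: 0.266
grip_force: 79.8
[537.5 202.5 107.8]
top white [244 179  12  27 216] [249.6 191.7]
top pale [255 184  15  21 187] [261.5 192.6]
top base top [[254.3, 186.3], [258.7, 213.0], [273.8, 212.0], [270.0, 185.3]]
top handle [[257.6, 194.8], [261.0, 215.4], [268.4, 214.9], [265.3, 194.3]]
side white [288 105   9   8  44] [292.7 107.4]
side white [280 113  12  12  29] [286.2 119.3]
side white [256 115  18  11 111] [262.9 121.1]
side white [277 166  73  14 676] [319.1 174.4]
side pale [304 114  34  45 451] [323.9 133. ]
side pale [281 170  31   4  36] [297.  171.5]
side base top [[325.9, 135.1], [303.6, 149.9], [305.5, 159.3], [328.4, 144.4]]
side handle [[317.9, 133.5], [300.7, 145.0], [301.6, 149.5], [319.0, 137.9]]
```

```bash
python3 -m handwheel '[[[0,1.5,0,0,0,0,-1],[5.7,0.3,-8.2,0,0,0,-1],[5.7,0.3,-8.2,0,0,0,-1],[0,0,0,0,0,0,-1]]]'
python3 -m handwheel '[[[2.9,0.2,-4.1,0,0,0,-1],[0,0,0,0,0,0,-1]]]'
python3 -m handwheel '[[[1.2,0.1,-1.6,0,0,0,-1],[0,0,0,0,0,0,-1]]]'
```

```text
time_s: 21.55
eef_pos: [549.3, 205.3, 91.4]
ee_rot: [-0.008, 0.953, 0.028, 0.3]
force: [0.4, 0.2, -1.9]
grip_width: 0.267
grip_force: 79.8
time_s: 21.8
eef_pos: [552.2, 205.7, 88.0]
ee_rot: [-0.008, 0.953, 0.028, 0.301]
force: [-0.2, -0.4, -1.8]
grip_width: 0.27
grip_force: 79.8
time_s: 22.05
eef_pos: [553.4, 205.8, 86.7]
ee_rot: [-0.008, 0.953, 0.028, 0.301]
force: [0.0, 0.1, -1.5]
grip_width: 0.266
grip_force: 79.8
```

```bash
for i in 1; do python3 -m handwheel '[[[2.3,0.1,-3.3,0,0,0,-1],[0,0,0,0,0,0,-1]]]'; python3 -m handwheel '[[[1.2,0.1,-1.6,0,0,0,-1],[0,0,0,0,0,0,-1]]]';  done
```

```text
time_s: 22.3
eef_pos: [555.7, 205.9, 83.1]
ee_rot: [-0.008, 0.953, 0.028, 0.301]
force: [0.2, 0.5, -2.5]
grip_width: 0.268
grip_force: 79.8
time_s: 22.55
eef_pos: [556.9, 206.0, 81.7]
ee_rot: [-0.008, 0.953, 0.028, 0.301]
force: [0.2, 0.0, -1.4]
grip_width: 0.271
grip_force: 79.8
```

```bash
python3 -m handwheel '[[[1.2,0,-1.6,0,0,0,-1],[0,0,0,0,0,0,-1]]]'
```

```text
time_s: 22.8
eef_pos: [558.1, 206.0, 80.0]
ee_rot: [-0.008, 0.953, 0.028, 0.301]
force: [0.6, -0.3, -2.0]
grip_width: 0.266
grip_force: 79.8
```

```bash
python3 -m handwheel '[[[1.2,0,-1.6,0,0,0,-1],[0,0,0,0,0,0,-1]]]'; python3 -m handwheel '[[[0.6,0,-0.8,0,0,0,-1],[0,0,0,0,0,0,-1]]]'
```

```text
time_s: 23.05
eef_pos: [559.3, 206.0, 78.5]
ee_rot: [-0.008, 0.953, 0.028, 0.301]
force: [0.7, -0.2, -2.0]
grip_width: 0.266
grip_force: 79.8
time_s: 23.3
eef_pos: [559.9, 206.0, 77.7]
ee_rot: [-0.008, 0.953, 0.028, 0.301]
force: [0.1, 0.3, -2.1]
grip_width: 0.265
grip_force: 79.8
```

```bash
python3 -m handwheel '[[[0.6,0,-0.8,0,0,0,-1],[0,0,0,0,0,0,-1]]]'
```

```text
time_s: 23.55
eef_pos: [560.2, 206.1, 77.4]
ee_rot: [-0.008, 0.953, 0.028, 0.301]
force: [-7.5, -0.2, 5.9]
grip_width: 0.266
grip_force: 81.3
```

Contact is normal to the slope and fits a bay offset of about 31, so the sole lies on the slope about 6 mm above the lip. I'll slide it down.

```bash
python3 -m handwheel '[[[-0.3,0,0.4,0,0,0,-1],[-1.6,-0.1,-1.1,0,0,0,-1],[-1.6,-0.1,-1.1,0,0,0,-1],[0,0,0,0,0,0,-1]]]'; python3 -m handwheel '[[[-0.8,0,-0.6,0,0,0,-1],[0,0,0,0,0,0,-1]]]'; python3 -m handwheel '[[[-0.8,0,-0.6,0,0,0,-1],[0,0,0,0,0,0,-1]]]'
```

```text
time_s: 24.05
eef_pos: [557.0, 205.8, 75.2]
ee_rot: [-0.008, 0.953, 0.028, 0.301]
force: [-2.6, 0.0, 2.5]
grip_width: 0.263
grip_force: 80.3
time_s: 24.3
eef_pos: [556.3, 205.9, 74.8]
ee_rot: [-0.008, 0.953, 0.028, 0.301]
force: [-0.7, 1.0, 2.8]
grip_width: 0.266
grip_force: 80.5
time_s: 24.55
eef_pos: [555.5, 205.9, 74.2]
ee_rot: [-0.008, 0.953, 0.028, 0.301]
force: [-0.8, 1.7, 4.6]
grip_width: 0.27
grip_force: 80.8
```

```bash
python3 -m handwheel '[[[-0.8,0,-0.6,0,0,0,-1],[0,0,0,0,0,0,-1]]]'; python3 -m handwheel '[[[-0.8,0,-0.6,0,0,0,-1],[0,0,0,0,0,0,-1]]]'
```

```text
time_s: 24.8
eef_pos: [554.8, 205.9, 73.7]
ee_rot: [-0.008, 0.953, 0.028, 0.301]
force: [-2.2, 0.5, 5.7]
grip_width: 0.265
grip_force: 80.9
time_s: 25.05
eef_pos: [554.0, 205.9, 73.2]
ee_rot: [-0.008, 0.953, 0.028, 0.301]
force: [-1.6, -0.0, 6.4]
grip_width: 0.266
grip_force: 81.0
```

```bash
python3 -m handwheel '[[[-0.8,0,-0.6,0,0,0,-1],[0,0,0,0,0,0,-1]]]'; python3 -m handwheel '[[[-0.4,0,-0.3,0,0,0,-1],[0,0,0,0,0,0,-1]]]'
```

```text
time_s: 25.3
eef_pos: [553.3, 205.9, 72.6]
ee_rot: [-0.008, 0.953, 0.028, 0.301]
force: [-1.9, 0.5, 5.7]
grip_width: 0.269
grip_force: 81.0
time_s: 25.55
eef_pos: [552.9, 205.9, 72.4]
ee_rot: [-0.008, 0.953, 0.028, 0.301]
force: [-1.3, -0.3, 6.0]
grip_width: 0.265
grip_force: 81.0
```

```bash
python3 -m handwheel '[[[-0.8,0,-0.6,0,0,0,-1],[0,0,0,0,0,0,-1]]]'; python3 -m handwheel '[[[-0.8,0,-0.6,0,0,0,-1],[0,0,0,0,0,0,-1]]]'
```

```text
time_s: 25.8
eef_pos: [552.2, 205.9, 71.9]
ee_rot: [-0.008, 0.953, 0.028, 0.301]
force: [-2.3, -0.0, 6.9]
grip_width: 0.273
grip_force: 81.1
time_s: 26.05
eef_pos: [551.4, 206.0, 71.3]
ee_rot: [-0.008, 0.953, 0.028, 0.301]
force: [-2.2, 0.3, 7.9]
grip_width: 0.265
grip_force: 81.2
```

```bash
python3 -m handwheel '[[[-0.8,0,-0.6,0,0,0,-1],[0,0,0,0,0,0,-1]]]'; python3 -m handwheel '[[[-0.8,0,-0.6,0,0,0,-1],[0,0,0,0,0,0,-1]]]'
```

```text
time_s: 26.3
eef_pos: [551.0, 206.0, 71.1]
ee_rot: [-0.008, 0.953, 0.028, 0.302]
force: [-0.7, -0.5, 8.4]
grip_width: 0.265
grip_force: 81.2
time_s: 26.55
eef_pos: [550.9, 206.0, 71.2]
ee_rot: [-0.008, 0.953, 0.028, 0.303]
force: [1.4, -1.0, 10.3]
grip_width: 0.267
grip_force: 81.2
```

```bash
python3 -m handwheel '[[[0.6,0,0.4,0,0,0,-1],[0,0,0,0,0,0,0.0],[0,0,0,0,0,0,0.0],[0,0,0,0,0,0,0.0],[0,0,0,0,0,0,0.0],[0,0,0,0,0,0,0.0]]]'
```

```text
time_s: 27.3
eef_pos: [549.9, 205.8, 69.8]
ee_rot: [-0.008, 0.953, 0.028, 0.301]
force: [-0.2, -0.4, 0.1]
grip_width: 0.497
grip_force: 0.0
```

```bash
python3 -m handwheel '[[[-5.7,-0.3,8.2,0,0,0,0],[-11.5,-0.6,16.4,0,0,0,0],[-17,-1,25,0,0,0,0],[-20,-1,40,0,0,0,0],[-30,-20,40,0,0,0,0],[-40,-50,30,0,0,0,0],[-40,-60,0,0,0,0,0],[0,-60,0,0,0,0,0]]]'
python3 -m handwheel '[[[0,-60,0,0,0,0,0],[0,-60,0,0,0,0,0],[0,0,0,0,0,0,0]]]'
cat > fin.py <<'E'
from h import *
ims={n:cam(n) for n in("top","side")}
ya=np.radians(3.2); ex=np.array([np.cos(ya),np.sin(ya)]); ey=np.array([-ex[1],ex[0]]); b=np.array([556.1,-17.6])
X=np.r_[ex*.819,.5736]; Y=np.r_[ey,0]; N=np.cross(X,Y)
O=np.array([551.,206,71.5])-34*N; print("scraper O est",O.round(1), "home z 45")
T,S=ims["top"],ims["side"]
def cr(I,x,y,w,h,f): return cv2.resize(I[0][y:y+h,x:x+w],None,fx=f,fy=f,interpolation=cv2.INTER_CUBIC)
a=cr(T,230,145,205,110,3.9); c=cr(S,250,110,100,42,4); e=cr(S,280,230,125,42,4)
h2=np.hstack([c,e]); h2=cv2.resize(h2,(a.shape[1],int(h2.shape[0]*a.shape[1]/h2.shape[1])))
out=np.vstack([a,h2]); print(out.shape); save("fin.png",out)
E
python3 fin.py
```

```text
time_s: 28.3
eef_pos: [401.9, 51.6, 226.4]
ee_rot: [-0.007, 0.954, 0.028, 0.298]
force: [1.1, -0.9, -0.4]
grip_width: 0.497
grip_force: 0.0
time_s: 28.68
eef_pos: [403.3, -65.0, 225.7]
ee_rot: [-0.005, 0.955, 0.022, 0.296]
force: [-0.7, 1.3, -0.2]
grip_width: 0.502
grip_force: 0.0
scraper O est [570.5 207.1  43.7] home z 45
(578, 800, 3)
```

View pics/fin.png

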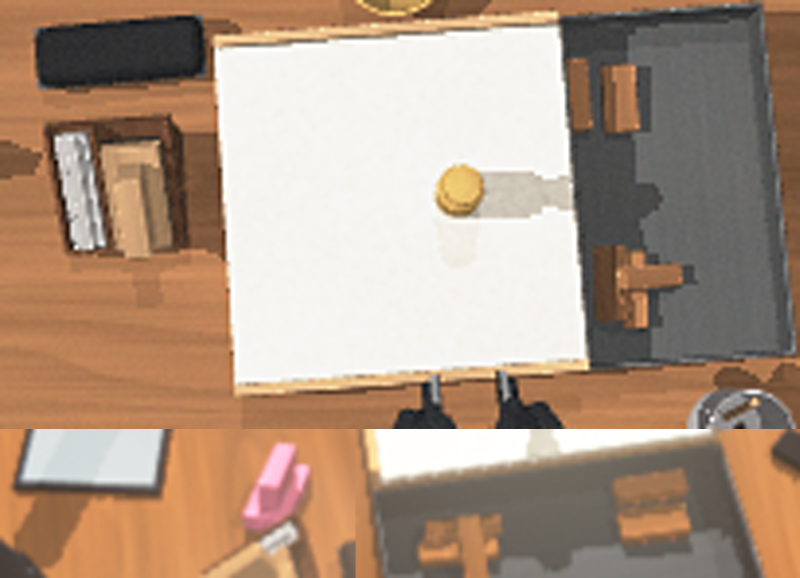

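The final picture shows the board cleared except for the brass weight at (460,190), and all five offcuts in the tray at (570–690,60–330). The scraper lies in the wide bay at (138,198), between the walls and down at the lip, and the gripper is clear.

```bash
python3 -c "
from rig import *
print(finish_job())"
```

```text
the job is handed in; nothing more can be done
None
```

I handed the job in at about 29 s: all five offcuts are in the tray, the scraper is back in the rack's wide bay at the lower lip and released, and the brass weight is still on the board.

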